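# Release the well tray from the mixer's hold-down finger

## Task

The pink well tray is locked on the bench mixer by a spring-loaded hold-down finger. Flip the finger up by its yellow bar until it stays up by itself, with the tray still in its place, and then slide the tray sideways, without lifting it, onto the white shelf beside the mixer, so that all of it is on the shelf. Leave the finger up and the three metal samples in the tray, and do not disturb the glassware standing around.

Things in the scene. Friction and masses are not known exactly. Their poses are not given: they have to be found in the camera images.
- mixer: White and grey bench mixer, fixed, 180 (its x) x 150 (its y) x 70 mm high. Origin: centre of its underside. The flat platform on top (at 70 mm) carries the tray between two rails (6 mm high, 95 mm apart, along the mixer's y axis), so the tray can leave only along +y or -y; both ends are open. The finger's two posts stand at its +x edge.
- finger_hinge (a point): Hinge axis of the hold-down finger, fixed on the mixer at its (72, 0, 96) mm; the axis runs along the mixer's y.
- finger_bar (a point): Centre of the finger's yellow handle bar: round, 12 mm thick, 66 mm free between its legs, parallel to the mixer's y. Finger down, it lies 100 mm to the -x side of the hinge axis and 45 mm above it (141 mm above the table), and it goes round that axis with the finger. Under the bar 39 mm are free down to the arm.
- finger (a joint): Hold-down finger's angle, rad: 0 = down, growing as the bar rises and swings over to the mixer's +x; stop at 1.9. Its steel arm, 14 mm wide, 112 mm long, lies across the tray's middle (along the mixer's x); a nub under it dips 9 mm into the middle well. Over-centre spring: below 0.8 it pulls down (7 N at the bar to start lifting), above 0.95 it throws the finger up to the stop and holds it.
- tray: Pink rigid tray, loose, about 0.2 kg with its samples, 90 (x) x 120 (y) x 18 mm high, 3 x 5 open wells (25 x 20 mm, 15 mm deep), walls 3 mm. Origin: centre of its underside. At the start it sits at the middle of the mixer's platform, its axes along the mixer's.
- shelf: White shelf on four legs, fixed, 130 (x) x 165 (y) mm, flat top 68 mm above the table, 2 mm below the mixer's platform. Origin: on the table under its centre; axes parallel to the mixer's. It stands 5 to 15 mm off the mixer's +y or -y end, in line with it. Rails 6 mm high along y, 100 mm apart inside; no end stops.
- tub: Grey open waste tub, fixed, 130 x 150 x 45 mm high, on the mixer's other end. Origin: centre of its underside. The tray must not go there.
- slug_copper: Copper sample disc, 14 mm across, 10 mm high, loose in a well of the tray. Origin: centre of its underside.
- slug_brass: Brass sample disc, the same size, in another well.
- slug_dark: Dark steel sample disc, the same size, in another well.
- flask: Bystander: conical glass flask, 64 mm across, 88 mm high. Origin: centre of its underside.
- dropper: Bystander: brown dropper bottle with red teat, 40 mm across, 94 mm high. Origin: centre of its underside.
- corkjar: Bystander: small corked glass jar, 42 mm across, 66 mm high. Origin: centre of its underside.
- beaker: Bystander: glass beaker, 60 mm across, 75 mm high. Origin: centre of its underside.
- reagent: Bystander: green glass reagent bottle, 56 mm across, 110 mm high. Origin: centre of its underside.
Things that resemble listed ones, but are neither listed nor needed, are in the scene too. Leave any green look-alike of the shelf alone.

How it is judged:
By the outcome, as a careful person would: the job done as asked, in the order asked, and still so for the second after the job is handed in, with the robot touching nothing.
It also fails if it takes over 54 s, if anything falls off the work surface, if the arm or the gripper's body presses on something with over 40 N, if the wrist force passes 120 N, or if a joint passes its speed limit or range.

## Robot

A 7-joint arm with a two-finger parallel gripper is mounted at the origin on the work surface. World frame = base frame: x ahead of the robot, y to its left, z up, the work surface at z = 0. Lengths are in m, angles in rad, forces in N, time in s.
With the tool pointing down it reaches from about 0.4 to 0.925 m from the base axis. Payload 5.6 kg.
Tool frame: the origin (TCP) lies at the very end of the fingers, on their centre line; the grasp point (between the pads) lies 19 mm behind it; z points along the fingers, y is the line along which they close (so a half turn about z gives the same grasp; the last joint's range is limited). The gripper opens to 85 mm and grips with 20 to 120 N. Pads are 22 mm wide; open, the fingers measure 114 mm over their backs; the gripper's body (76 mm by 85 mm) begins 54 mm behind the grasp point. The pads swing forward as they close: fully open they stand 13 mm farther back than shut.
Start: joints at [1.135, 0.468, -0.012, 1.603, 0.006, 1.071, -0.056], TCP at [0.249, -0.601, 0.231] pointing down, gripper open.
Joint ranges: [-2.53, 2.53], [-0.31, 2.02], [-1.57, 1.55], [0.28, 2.44], [-1.29, 4.43], [0.15, 1.84], [-2.92, 2.92]. Speed limits (rad/s): [2.57, 2.57, 3.14, 3.14, 3.14, 3.14, 3.14].

## Interface

Orientations are given as a rotation vector (axis times angle).
In Python, from workcell import status, capture, job_done gives the robot as it stands.
- The arm moves only by the shell command python3 -m pendant 'ROWS' [OPENING]. ROWS is JSON, a list of rows, each a list of 6 numbers: the shift along the tool's x, y, z in m, then the turn, a rotation vector about the tool's x, y, z in degrees. In form: [[x, y, z, rx, ry, rz], ...]. A call has 1 to 5 rows; each row shifts and turns the commanded pose from where the row before left it, along the tool's axes as they then stand; what a row does not reach is not made up. A row lasts 1/12 s, in which the tool goes at most 41.7 mm and 7.16 degrees, less where a joint would pass 70% of its speed; a pose out of reach is approached as far as the arm can. A call with a gripper value outside its range is refused whole. OPENING is the finger opening in m, from 0 to 0.0854, set as the call begins (- or left out, the last holds). The fingers move at their own pace and stop on an object; the grip force is fixed at half the most. Time passes only in rows, so rows that do not move let the fingers close. It gives the time, the measured TCP pose, the force, the opening and the grip force at its end, in the units of the state.
- status.state(): the state, without advancing time (a new reading comes with each control period).
- capture(name): name is "scene" or "top" or "wrist"; returns a dict with "color" (400x640x3 uint8, red, green, blue), "K" (3x3 intrinsics, pixels), "R" (3x3) and "t" (3): a world point X has camera coordinates R X + t. Camera axes: x right, y down, z forward; pixel columns grow to the right and rows downward; lengths in m; the calibration is good to about 2 mm. A picture is of the moment at which its call begins. There is no depth.
- job_done(): hands the job in; it is judged then, once.
The state is a dict: "clock": time; "q": joint angles; "qd": joint speeds; "joint_torque": joint torques, N m; "position": TCP position; "tool_rot": TCP orientation; "ft_force": force on the tool from outside, world axes, zero at the start; "wrist_torque": the same for the moment, N m; "grip_width": finger opening in m; "gripper_force": force on a finger pad.
Only numpy, scipy, OpenCV 4.12 (cv2) and the standard library are available. Lean on these libraries where they do the work, as an engineer would, in place of code of your own. Each camera call takes 0.05 s, during which the arm holds its last target. There are 200 camera calls.

## Working session

There is one attempt and no reset: what is moved stays moved. The work goes in short steps, Python scripts to look and compute and a shell command to move; the robot and the scene stay as the last step left them, time stands still between calls to the robot, and variables do not carry over. Pictures are saved under pics/ and viewed, at most 10 in all, crops included, and the job is handed in when it is done.

```bash
mkdir -p pics; ls; python3 - <<'E'
from workcell import status,capture
import cv2
for n in ("scene","top"):
    c=capture(n); cv2.imwrite(f"pics/{n}0.png",c["color"][:,:,::-1])
    print(n,c["K"].tolist(),c["R"].round(4).tolist(),c["t"].round(4).tolist())
s=status.state();print(s["position"],s["tool_rot"],s["clock"])
E
```

```text
pics
scene [[374.6482357864679, 0.0, 318.57191277175315], [0.0, 374.6482357864679, 198.44469355732306], [0.0, 0.0, 1.0]] [[0.2078, 0.9781, -0.014], [0.7085, -0.1603, -0.6873], [-0.6745, 0.1329, -0.7262]] [-0.1884, -0.2938, 1.1503]
top [[470.35738306245787, 0.0, 323.9389235913068], [0.0, 470.35738306245787, 201.53907197247332], [0.0, 0.0, 1.0]] [[-0.01, -0.9997, -0.0237], [-0.9908, 0.0131, -0.1349], [0.1352, 0.0221, -0.9906]] [0.1187, 0.5269, 1.079]
[ 0.24853811 -0.60006128  0.23042348] [-3.07969081e+00 -6.12613348e-01  6.69965825e-04] 0.1
```

View pics/scene0.png

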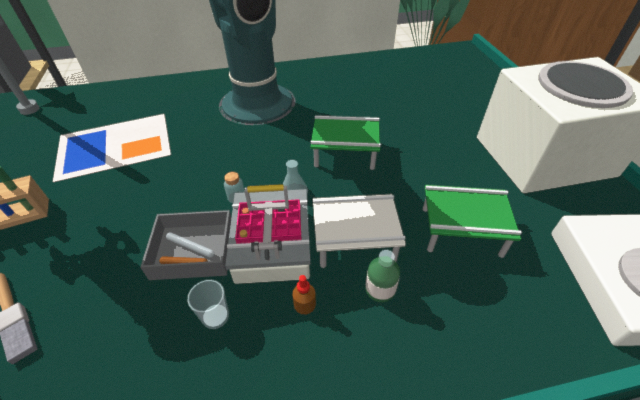

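View pics/top0.png

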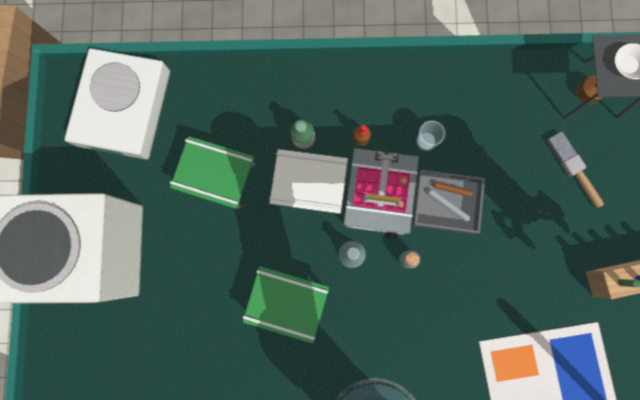

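The scene camera faces the robot. The white shelf (scene 357,218; top 310,181) is the only white one beside the mixer (top 382,190). The two green look-alikes (top 212,171 and 286,303) stay alone. The grey tub (top 450,200) is on the other end. The yellow bar is at about top (382,198), scene (266,188). I'll confirm with one enlarged crop.

```bash
python3 - <<'E'
import cv2,numpy as np
a=cv2.imread("pics/top0.png")[140:250,262:442]; b=cv2.imread("pics/scene0.png")[155:290,220:412]
a=cv2.resize(a,None,fx=4.16,fy=2.7,interpolation=3)if 0 else cv2.resize(a,(491,300),interpolation=3)
b=cv2.resize(b,(427,300),interpolation=3)
m=np.zeros((600,491,3),np.uint8);m[:300]=a;m[300:,:427]=b
m=cv2.resize(m,None,fx=1,fy=1);cv2.imwrite("pics/crop1.png",m)
E
```

```text
(no output)
```

View pics/crop1.png

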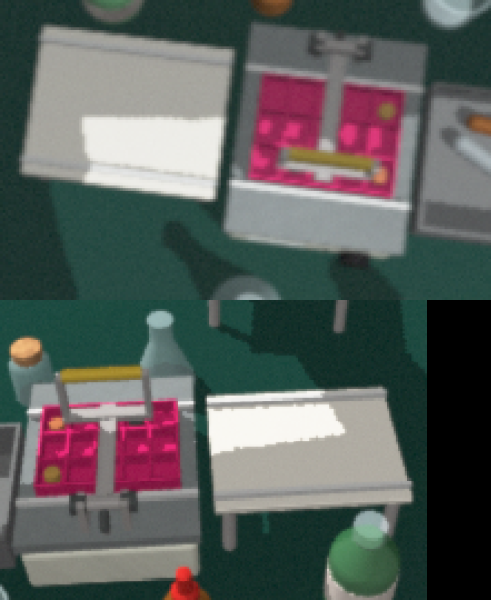

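```bash
cat > h.py <<'E'
import cv2,numpy as np
from workcell import status,capture
from scipy.optimize import least_squares
def proj(c,X): return cv2.projectPoints(np.asarray(X,float).reshape(-1,3),cv2.Rodrigues(c["R"])[0],c["t"],c["K"],None)[0][:,0]
def tri(c1,p1,c2,p2):
    f=lambda X:np.r_[proj(c1,X)[0]-p1,proj(c2,X)[0]-p2]
    r=least_squares(f,[.6,0,.1]);return r.x,np.abs(r.fun).max()
def plane(c,p,z):
    C=-c["R"].T@c["t"];d=c["R"].T@np.linalg.solve(c["K"],[p[0],p[1],1]);return C+d*(z-C[2])/d[2]
E
python3 - <<'E'
from h import *
T=capture("top");S=capture("scene")
t=lambda x,y:np.array([262+x/2.728,140+y/2.728]); s=lambda x,y:np.array([220+x/2.224,155+y/2.224])
for n,a,b in [("bar-y",t(374,163),s(62,76)),("bar+y",t(287,153),s(143,73)),
 ("tray+x+y",t(258,73),s(182,188)),("tray+x-y",t(405,88),s(38,193)),("tray-x-y",t(394,196),s(40,106)),("tray-x+y",t(248,181),s(180,102)),
 ("sh+x+y",t(43,27),s(412,186)),("sh+x-y",t(234,48),s(214,200)),("sh-x-y",t(216,200),s(206,96)),("sh-x+y",t(22,173),s(385,88))]:
    X,e=tri(T,a,S,b);print(n,X.round(4),round(e,2))
def hsv(c,lo,hi):
    h=cv2.cvtColor(c["color"],cv2.COLOR_RGB2HSV);m=cv2.inRange(h,lo,hi);return m
for c,roi in ((T,(360,185,408,208)),(S,(240,180,292,197))):
    m=hsv(c,(20,120,60),(35,255,255));k=np.zeros_like(m);x0,y0,x1,y1=roi;k[y0:y1,x0:x1]=m[y0:y1,x0:x1]
    print(cv2.minAreaRect(cv2.findNonZero(k)))
# fit mixer from points
def corners(p):
    x,y,a=p;R=np.array([[np.cos(a),-np.sin(a)],[np.sin(a),np.cos(a)]])
    L=np.array([[45,60],[45,-60],[-45,-60],[-45,60],[-28,-33],[-28,33]])/1e3
    return np.c_[(R@L.T).T+[x,y],[.088]*4+[.141]*2]
PT=np.array([t(258,73),t(405,88),t(394,196),t(248,181),t(374,163),t(287,153)])
PS=np.array([s(182,188),s(38,193),s(40,106),s(180,102),s(62,76),s(143,73)])
r=least_squares(lambda p:np.r_[(proj(T,corners(p))-PT).ravel(),(proj(S,corners(p))-PS).ravel()],[.6,0,0],loss="soft_l1")
print(r.x[:2].round(4),np.degrees(r.x[2]));print((proj(T,corners(r.x))-PT).round(1).tolist(),(proj(S,corners(r.x))-PS).round(1).tolist())
for n,p,z in [("flask",(352,254),.04),("cork",(410,259),.05),("dropper",(362,135),.05),("reagent",(303,133),.06),("beaker",(430,136),.04)]: print(n,plane(T,p,z).round(3))
E
```

```text
bar-y [ 0.5159 -0.0497  0.1408] 0.59
bar+y [0.5251 0.0174 0.1385] 0.23
tray+x+y [0.603  0.0346 0.0754] 0.39
tray+x-y [ 0.587  -0.0845  0.0822] 1.09
tray-x-y [ 0.4954 -0.0742  0.0883] 0.19
tray-x+y [0.5107 0.0476 0.0806] 0.79
sh+x+y [0.6452 0.2185 0.0794] 0.38
sh+x-y [0.6241 0.0563 0.0801] 0.35
sh-x-y [0.4965 0.0742 0.0678] 0.72
sh-x+y [0.5224 0.2393 0.0667] 1.15
((383.02001953125, 197.8599853515625), (28.567113876342773, 3.6769556999206543), 8.130102157592773)
((264.58837890625, 187.67953491210938), (5.93914794921875, 35.05674362182617), 86.98721313476562)
[ 0.5491 -0.0192] -7.239514117424061
[[0.6, -0.4], [-0.7, -0.1], [-0.4, -0.6], [0.0, -1.1], [-1.2, -0.6], [0.0, -0.4]] [[-0.1, -4.9], [-1.4, -2.3], [0.8, 0.6], [-1.6, -1.9], [0.2, 0.3], [-0.5, -0.8]]
flask [0.404 0.048 0.04 ]
cork [ 0.391 -0.084  0.05 ]
dropper [0.686 0.02  0.05 ]
reagent [0.69 0.16 0.06]
beaker [ 0.683 -0.144  0.04 ]
```

```bash
cat >> h.py <<'E'
from scipy.spatial.transform import Rotation as Ro
A=np.radians(-7.24); M=np.array([.5491,-.0192,0]); MX=np.array([np.cos(A),np.sin(A),0]); MY=np.array([-np.sin(A),np.cos(A),0])
W=lambda m:M+MX*m[0]+MY*m[1]+np.array([0,0,m[2]])
def go(m):  # tool-frame shift to a point given in mixer frame (m)
    s=status.state();R=Ro.from_rotvec(s["tool_rot"])
    d=R.inv().apply(W(m)-s["position"]);print("shift",(d*1000).round(1),"pos mixer",[round(float(v)*1000,1) for v in ((s["position"]-M)@MX,(s["position"]-M)@MY,s["position"][2])])
    m_=R.as_matrix();y=np.degrees(np.arctan2(m_[1,0],m_[0,0]));print("tool x yaw",y.round(2),"z",m_[:,2].round(3),"clock",s["clock"],"F",s["ft_force"].round(1),"w",s["grip_width"],s["gripper_force"])
E
python3 -m pendant '[[0,0,0,0,0,-6.7],[0,0,0,0,0,-6.7],[0,0,0,0,0,-6.7],[0,0,0,0,0,-6.7],[0,0,0,0,0,-6.7]]' 0.045
python3 -m pendant '[[0,0,0,0,0,-6.7],[0,0,0,0,0,-6.7],[0,0,0,0,0,-6.7],[0,0,0,0,0,-6.7],[0,0,0,0,0,0]]'
python3 -c "
from h import *
go([-.028,0,.2])"
```

```text
clock: 0.62
position: [0.2487, -0.6004, 0.231]
tool_rot: [-2.769, -1.483, 0.0]
ft_force: [-0.2, 0.1, 0.4]
grip_width: 0.0448
gripper_force: 0.0
clock: 1.03
position: [0.2486, -0.6004, 0.231]
tool_rot: [-2.353, -2.081, -0.001]
ft_force: [-0.9, -0.1, -0.4]
grip_width: 0.0448
gripper_force: 0.0
shift [613.7 199.   31.4] pos mixer [-224.9, -614.4, 231.0]
tool x yaw 82.96 z [ 0.     0.001 -1.   ] clock 1.0333 F [-0.9 -0.1 -0.4] w 0.04480828545965615 0.0
```

```bash

python3 -m pendant '[[0.0307,0.01,0,0,0,0],[0.0307,0.01,0,0,0,0],[0.0307,0.01,0,0,0,0],[0.0307,0.01,0,0,0,0],[0.0307,0.01,0,0,0,0]]' >/dev/null
python3 -m pendant '[[0.0307,0.01,0,0,0,0],[0.0307,0.01,0,0,0,0],[0.0307,0.01,0,0,0,0],[0.0307,0.01,0,0,0,0],[0.0307,0.01,0,0,0,0]]' >/dev/null
python3 -m pendant '[[0.0307,0.01,0,0,0,0],[0.0307,0.01,0,0,0,0],[0.0307,0.01,0,0,0,0],[0.0307,0.01,0,0,0,0],[0.0307,0.01,0,0,0,0]]' >/dev/null
python3 -m pendant '[[0.0307,0.01,0,0,0,0],[0.0307,0.01,0,0,0,0],[0.0307,0.01,0,0,0,0],[0.0307,0.01,0,0,0,0],[0,0,0,0,0,0]]' >/dev/null
python3 -c "
from h import *
go([-.028,0,.2])
c=capture('wrist');cv2.imwrite('pics/w1.png',c['color'][:,:,::-1])
np.savez('w1.npz',**c)
print(proj(c,[W([-.028,y,.141]) for y in (-.033,0,.033)]).round(1))"
```

```text
shift [23.7  6.  31.9] pos mixer [-33.9, -23.9, 231.8]
tool x yaw 83.11 z [ 0.003  0.004 -1.   ] clock 2.7 F [-0.6  0.6  0.1] w 0.04510279058842965 0.0
[[327.1 216. ]
 [327.7 179.1]
 [328.4 138.9]]
```

View pics/w1.png

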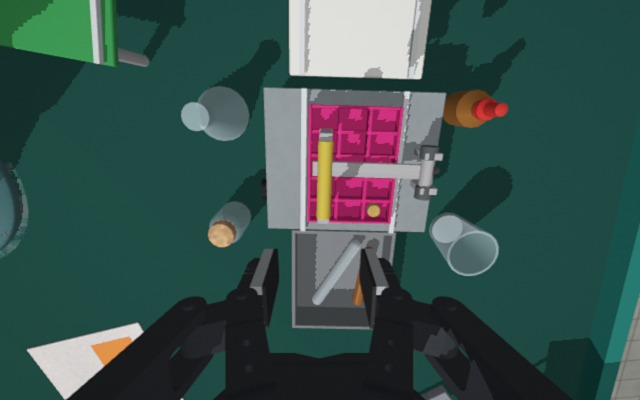

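The wrist view shows the bar from (326,136) to (324,221), centre (325,178). That is 1–3 px from the prediction, so the pose holds. Descending over the bar and gripping.

```bash

python3 -m pendant '[[0.024,0.0045,0.016,0,0,0],[0,0,0.023,0,0,0],[0,0,0.023,0,0,0],[0,0,0.023,0,0,0],[0,0,0.023,0,0,0]]' | tail -3
python3 -m pendant '[[0,0,0,0,0,0],[0,0,0,0,0,0]]'
python3 -m pendant '[[0,0,0,0,0,0],[0,0,0,0,0,0],[0,0,0,0,0,0],[0,0,0,0,0,0],[0,0,0,0,0,0]]' 0 | tail -3
python3 -c "
from h import *
go([-.028,0,.122])"
```

```text
ft_force: [-0.4, -0.6, -0.4]
grip_width: 0.0451
gripper_force: 0.0
clock: 3.33
position: [0.5169, -0.0232, 0.1226]
tool_rot: [-2.358, -2.073, 0.003]
ft_force: [-0.3, -0.2, -0.0]
grip_width: 0.045
gripper_force: 0.0
ft_force: [-0.5, -0.7, 6.4]
grip_width: 0.0097
gripper_force: 58.7
shift [7.2 1.6 2.5] pos mixer [-29.6, -7.2, 124.5]
tool x yaw 82.75 z [ 0.002 -0.001 -1.   ] clock 3.75 F [-0.5 -0.7  6.4] w 0.009715198060130981 58.73781681060791
```

```bash
python3 -c "
import numpy as np
th=np.radians(np.r_[0:109:6]);a=np.arctan2(45,-100)-th
p=np.hypot(45,100)*np.c_[np.cos(a),np.sin(a)]
print((np.diff(p,axis=0)*[1,-1]).round(1).tolist())"
```

```text
[[5.3, -10.2], [6.3, -9.6], [7.3, -8.9], [8.1, -8.1], [8.9, -7.2], [9.7, -6.2], [10.2, -5.2], [10.7, -4.1], [11.1, -2.9], [11.3, -1.8], [11.5, -0.6], [11.5, 0.6], [11.3, 1.8], [11.1, 3.0], [10.7, 4.2], [10.2, 5.3], [9.6, 6.3], [8.9, 7.3]]
```

```bash
python3 -m pendant '[[0,0.0051,-0.0102,0,0,0],[0,0.0062,-0.0096,0,0,0],[0,0,0,0,0,0]]'
```

```text
clock: 4.0
position: [0.5282, -0.0241, 0.1435]
tool_rot: [-2.356, -2.075, 0.004]
ft_force: [-4.1, -0.6, -3.4]
grip_width: 0.0102
gripper_force: 58.9
```

```bash
python3 -m pendant '[[0,0.0073,-0.0089,0,0,0],[0,0.0081,-0.0081,0,0,0],[0,0.0089,-0.0072,0,0,0],[0,0.0097,-0.0062,0,0,0],[0,0,0,0,0,0]]'
python3 - <<'E'
from h import *
go([0,0,.2])
a=capture("scene")["color"][130:280,190:350,::-1];b=capture("wrist")["color"][:,:,::-1]
m=np.zeros((400,1066,3),np.uint8);m[:400,:426]=cv2.resize(a,(426,400));m[:,426:]=b
cv2.imwrite("pics/lift.png",cv2.resize(m,(800,300)))
E
```

```text
clock: 4.42
position: [0.558, -0.0285, 0.1756]
tool_rot: [-2.352, -2.072, 0.019]
ft_force: [-24.8, -1.1, 24.4]
grip_width: 0.0097
gripper_force: 60.1
shift [  8.  -10.4 -24.3] pos mixer [10.0, -8.1, 175.6]
tool x yaw 82.77 z [-0.013 -0.003 -1.   ] clock 4.4167 F [-24.8  -1.1  24.4] w 0.00968248881648653 60.051398277282715
```

View pics/lift.png

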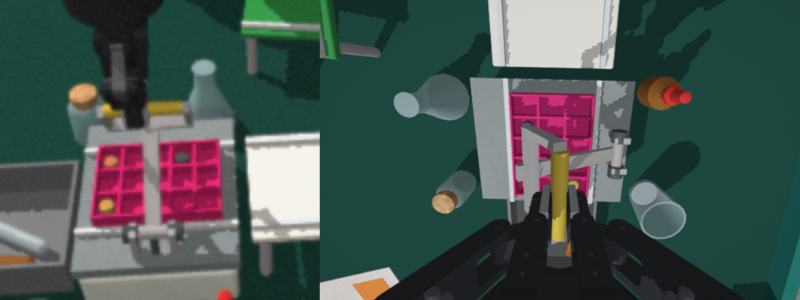

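The wrist view shows the arm lifted with the bar still between the pads (bar at about (558,195)). The force is mostly radial, so my arc runs slightly tight; I'll ease it outward.

```bash
python3 -m pendant '[[0,-0.003,-0.004,0,0,0],[0,0,0,0,0,0]]'; python3 -c "
from h import *
go([0,0,.2])"
```

```text
clock: 4.68
position: [0.5599, -0.0288, 0.1778]
tool_rot: [2.356, 2.076, -0.0]
ft_force: [-0.3, -2.0, -3.5]
grip_width: 0.0098
gripper_force: 60.1
shift [  8.1 -11.9 -22.2] pos mixer [12.0, -8.1, 177.8]
tool x yaw 82.76 z [ 0.001 -0.001 -1.   ] clock 4.6833 F [-0.3 -2.  -3.5] w 0.009776610644486915 60.11803150177002
```

```bash
python3 -m pendant '[[0,0.0105,-0.0055,0,0,0],[0,0.011,-0.0043,0,0,0],[0,0,0,0,0,0]]'|grep -E "pos|ft|wid";python3 -m pendant '[[0,0.0114,-0.0032,0,0,0],[0,0.0117,-0.0019,0,0,0],[0,0,0,0,0,0]]'|grep -E "pos|ft|wid"; python3 -c "
from h import *
go([0,0,.2])"
```

```text
position: [0.5822, -0.032, 0.1897]
ft_force: [-6.3, -4.4, 10.7]
grip_width: 0.0092
position: [0.6064, -0.0356, 0.1943]
ft_force: [-3.7, -5.8, 6.9]
grip_width: 0.0096
shift [  9.  -58.9  -5.9] pos mixer [58.9, -9.1, 194.3]
tool x yaw 82.67 z [ 0.003 -0.003 -1.   ] clock 5.1833 F [-3.7 -5.8  6.9] w 0.009593608621331465 61.924556493759155
```

```bash
python3 -m pendant '[[0,0.012,-0.0010,0,0,0],[0,0.012,0.0003,0,0,0],[0,0.0118,0.0016,0,0,0],[0,0,0,0,0,0]]'|grep -E "pos|ft|wid";python3 -m pendant '[[0,0.0115,0.003,0,0,0],[0,0.011,0.0042,0,0,0],[0,0.0106,0.0054,0,0,0],[0,0,0,0,0,0]]'|grep -E "pos|ft|wid"; python3 -c "
from h import *
go([0,0,.2])"
```

```text
position: [0.6427, -0.041, 0.1922]
ft_force: [2.5, -7.3, 1.4]
grip_width: 0.0092
position: [0.6749, -0.0459, 0.1786]
ft_force: [2.3, -6.6, -0.2]
grip_width: 0.0093
shift [  10.2 -128.1  -21.9] pos mixer [128.1, -10.6, 178.6]
tool x yaw 82.63 z [ 0.003 -0.004 -1.   ] clock 5.85 F [ 2.3 -6.6 -0.2] w 0.009262221233253747 61.96393132209778
```

```bash
python3 -m pendant '[[0,0.010,0.0065,0,0,0],[0,0.005,0.0038,0,0,0],[0,0,0,0,0,0]]'|grep -E "pos|ft|wid"; python3 -m pendant '[[0,0,0,0,0,0],[0,0,0,0,0,0],[0,0,0,0,0,0]]' 0.032 |grep -E "pos|ft|wid"
python3 -m pendant '[[0,0,-0.02,0,0,0],[0,0,-0.03,0,0,0],[0,0,-0.03,0,0,0],[0,0,-0.03,0,0,0],[0,0,0,0,0,0]]'
python3 - <<'E'
from h import *
go([-.0,-.2,.2])
a=capture("scene")["color"][130:290,190:420,::-1];b=capture("wrist")["color"][:,:,::-1]
cv2.imwrite("pics/up.png",np.vstack([cv2.resize(a,(431,300)),cv2.resize(b,(480,300))[:,:431]]))
E
```

```text
position: [0.6893, -0.0477, 0.1681]
ft_force: [2.4, -6.8, -1.9]
grip_width: 0.0092
position: [0.6877, -0.0426, 0.1693]
ft_force: [-0.5, 0.2, -0.9]
grip_width: 0.0316
clock: 6.77
position: [0.6904, -0.042, 0.2867]
tool_rot: [2.349, 2.074, 0.015]
ft_force: [0.2, 0.3, 0.4]
grip_width: 0.032
gripper_force: 0.0
shift [-195.1 -144.5   84.6] pos mixer [143.0, -4.8, 286.7]
tool x yaw 82.89 z [ 0.012  0.001 -1.   ] clock 6.7667 F [0.2 0.3 0.4] w 0.031959334300570644 0.0
```

View pics/up.png

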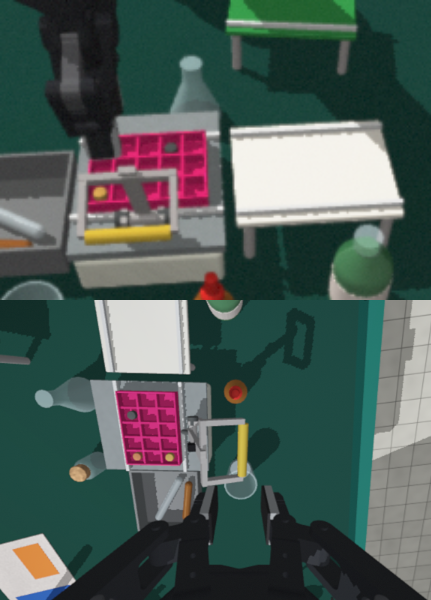

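The finger stands up past vertical (yellow bar at (127,234) in the upper crop). The tray is still in place with copper, brass and dark slugs all in it. Next: position behind the tray's −y end with the fingers spread.

```bash
python3 -m pendant '[[-0.0146,-0.0286,0,0,0,0],[-0.0146,-0.0286,0,0,0,0],[-0.0146,-0.0286,0,0,0,0],[-0.0146,-0.0286,0,0,0,0],[-0.0146,-0.0286,0,0,0,0]]' 0.05 >/dev/null
python3 -m pendant '[[0,0,0.035,0,0,0],[0,0,0.035,0,0,0],[0,0,0.035,0,0,0],[0,0,0.035,0,0,0],[0,0,0,0,0,0]]'|grep -E "ft|wid"; python3 - <<'E'
from h import *
go([0,-.078,.078])
b=capture("wrist");t=capture("top")
cv2.imwrite("pics/pre.png",np.vstack([cv2.resize(b["color"][:,:,::-1],(480,300)),cv2.resize(t["color"][120:250,272:480,::-1],(480,300))]))
E
```

```text
ft_force: [-1.3, 0.4, -0.6]
grip_width: 0.0501
shift [ 1.9  9.4 53.4] pos mixer [-8.7, -80.0, 131.5]
tool x yaw 82.84 z [-0.014  0.003 -1.   ] clock 7.7 F [-1.3  0.4 -0.6] w 0.050083209936381996 0.0
```

View pics/pre.png

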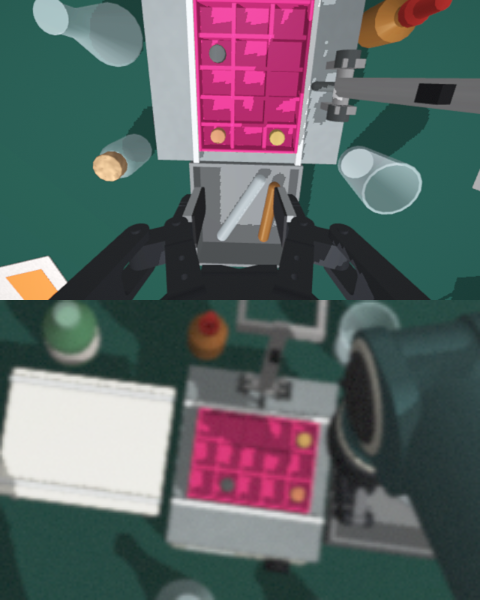

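The view is clear: tray end at row 150, fingers behind it over the tub end, about 9 mm toward −x. I'll correct that, then descend.

```bash
python3 -m pendant '[[0,0.009,0,0,0,0],[0,0,0.018,0,0,0],[0,0,0.018,0,0,0],[0,0,0.016,0,0,0],[0,0,0,0,0,0]]'|grep -E "ft|wid";python3 -m pendant '[[0,0,0,0,0,0]]'|grep -E "ft"; python3 -c "
from h import *
go([0,-.070,.078])"
```

```text
ft_force: [-0.2, -0.3, -0.2]
grip_width: 0.0497
ft_force: [0.5, 0.5, 0.8]
shift [ 9.9 -7.7 10.1] pos mixer [7.7, -79.9, 88.1]
tool x yaw 82.81 z [ 0.002 -0.    -1.   ] clock 8.3 F [0.5 0.5 0.8] w 0.050087266462071775 0.0
```

```bash
python3 -m pendant '[[0,-0.0075,0,0,0,0],[0,0,0.010,0,0,0],[0.004,0,0,0,0,0],[0.004,0,0,0,0,0],[0,0,0,0,0,0]]'|grep -E "ft|wid";python3 -m pendant '[[0,0,0,0,0,0]]'|grep -E "ft"; python3 -c "
from h import *
go([0,-.060,.078])"
```

```text
ft_force: [-1.0, 0.6, 1.0]
grip_width: 0.0501
ft_force: [-0.6, 0.0, 0.1]
shift [11.5  1.  -1.1] pos mixer [-1.0, -71.5, 76.9]
tool x yaw 82.85 z [ 0.001  0.    -1.   ] clock 8.8 F [-0.6  0.   0.1] w 0.05002560015003308 0.0
```

```bash
python3 -m pendant '[[0.006,0,0,0,0,0],[0.006,0,0,0,0,0],[0.006,0,0,0,0,0],[0.006,0,0,0,0,0],[0.006,0,0,0,0,0]]'|grep -E "ft|pos"
python3 -m pendant '[[0.006,0,0,0,0,0],[0.006,0,0,0,0,0],[0.006,0,0,0,0,0],[0.006,0,0,0,0,0],[0.006,0,0,0,0,0]]'|grep -E "ft|pos"
python3 - <<'E'
from h import *
go([0,.096,.078])
b=capture("wrist");t=capture("top")
cv2.imwrite("pics/push.png",np.vstack([cv2.resize(b["color"][:,:,::-1],(480,300)),cv2.resize(t["color"][120:250,272:480,::-1],(480,300))]))
E
```

```text
position: [0.5428, -0.0602, 0.0767]
ft_force: [-0.5, -2.0, 1.5]
position: [0.5464, -0.0306, 0.0767]
ft_force: [0.5, -2.4, 1.2]
shift [107.6   1.3  -1.4] pos mixer [-1.2, -11.6, 76.7]
tool x yaw 82.8 z [ 0. -0. -1.] clock 9.6333 F [ 0.5 -2.4  1.2] w 0.050180761374957826 1.2795462227950338
```

View pics/push.png

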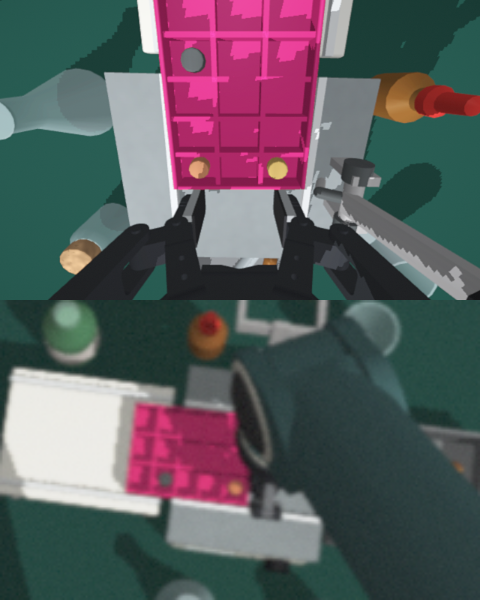

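The tray slides straight onto the shelf between the rails, with the slugs in their wells: dark (192,60), copper (199,168), brass (278,168). Continuing the push.

```bash
python3 -m pendant '[[0.006,0,0,0,0,0],[0.006,0,0,0,0,0],[0.006,0,0,0,0,0],[0.006,0,0,0,0,0],[0.006,0,0,0,0,0]]'|grep -E "ft|pos"
python3 -m pendant '[[0.006,0,0,0,0,0],[0.006,0,0,0,0,0],[0.006,0,0,0,0,0],[0.006,0,0,0,0,0],[0.006,0,0,0,0,0]]'|grep -E "ft|pos"
python3 -m pendant '[[0.006,0,0,0,0,0],[0.006,0,0,0,0,0],[0.006,0,0,0,0,0],[0.006,0,0,0,0,0],[0.006,0,0,0,0,0]]'|grep -E "ft|pos"
python3 -m pendant '[[0.006,0,0,0,0,0],[0.005,0,0,0,0,0],[0.004,0,0,0,0,0],[0.002,0,0,0,0,0],[0,0,0,0,0,0]]'|grep -E "ft|pos"
python3 -m pendant '[[-0.01,0,0,0,0,0],[-0.01,0,0,0,0,0],[0,0,-0.03,0,0,0],[0,0,-0.03,0,0,0],[0,0,-0.03,0,0,0]]'|grep -E "ft|pos"
python3 -m pendant '[[0,-0.03,-0.03,0,0,0],[0,-0.03,-0.03,0,0,0],[0,-0.03,0,0,0,0],[0,-0.03,0,0,0,0],[0,0,0,0,0,0]]'|grep -E "ft|pos"
python3 - <<'E'
from h import *
b=capture("scene");t=capture("top")
cv2.imwrite("pics/end.png",np.vstack([cv2.resize(b["color"][150:300,190:430,::-1],(480,300)),cv2.resize(t["color"][120:250,232:440,::-1],(480,300))]))
for y in (84,107.5,227.5,250):print(y,proj(t,[W([x,y/1e3,.068]) for x in(-.045,.045)]).round(1).tolist())
h=cv2.cvtColor(t["color"],cv2.COLOR_RGB2HSV);m=cv2.inRange(h,(155,120,60),(178,255,255));m=cv2.morphologyEx(m,cv2.MORPH_OPEN,np.ones((3,3)))
r=cv2.boxPoints(cv2.minAreaRect(cv2.findNonZero(m)));q=[plane(t,p,.086) for p in r]
print([[round(float((v-M)@MX)*1e3),round(float((v-M)@MY)*1e3)] for v in q])
go([0,0,.2])
E
```

```text
position: [0.55, -0.0005, 0.0765]
ft_force: [-0.9, -2.2, 0.5]
position: [0.5537, 0.0294, 0.0764]
ft_force: [-0.3, -0.7, -0.4]
position: [0.5577, 0.0588, 0.0766]
ft_force: [0.6, -1.1, -0.4]
position: [0.5598, 0.0759, 0.0766]
ft_force: [-0.5, -0.0, -0.7]
position: [0.5565, 0.0533, 0.1671]
ft_force: [1.0, -1.0, -0.6]
position: [0.434, 0.0693, 0.2255]
ft_force: [-0.5, 0.1, -1.0]
84 [[342.2, 205.2], [346.5, 167.1]]
107.5 [[332.1, 204.0], [336.5, 166.0]]
227.5 [[280.6, 198.2], [285.5, 160.4]]
250 [[270.9, 197.1], [276.0, 159.3]]
[[-45, 225], [44, 227], [44, 110], [-45, 110]]
shift [-73.3 120.5  26.2] pos mixer [-120.5, 73.4, 226.0]
tool x yaw 82.73 z [ 0.001 -0.002 -1.   ] clock 12.3333 F [ 1.1 -0.5  0.3] w 0.04962900447198784 0.0
```

View pics/end.png

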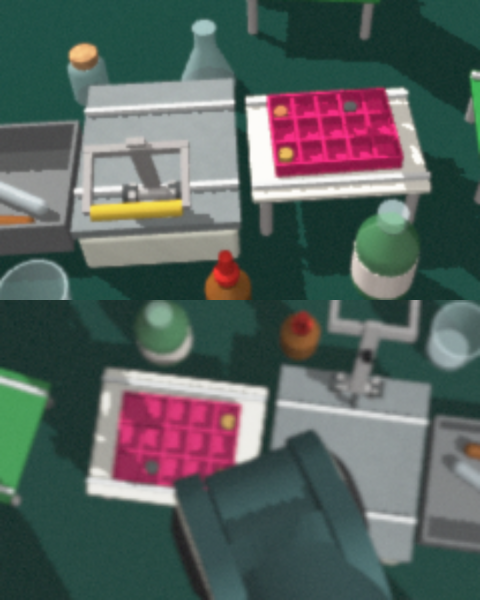

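The tray lies centred on the white shelf (y 108–227 mm; the shelf spans about 85–250). All three slugs are in it, the finger is up, and the glassware is standing where it was. The robot touches nothing.

```bash
python3 -m pendant '[[0,0,0,0,0,0],[0,0,0,0,0,0]]'|grep ft; python3 -c "
from workcell import job_done
print(job_done())"
```

```text
ft_force: [0.2, -0.7, 0.3]
the job is handed in; nothing more can be done
None
```

The job is handed in at about 12.5 s: the finger stays up, the tray was slid fully onto the white shelf with all three samples in it, and no glassware was disturbed.

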